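# Load the tube roller and put its drive in gear

## Robot

A 6-joint arm with a two-finger parallel gripper is mounted at the origin on the work surface. World frame = base frame: x ahead of the robot, y to its left, z up, the work surface at z = 0. Lengths are in mm, angles in rad, forces in N, time in s.
With the tool pointing down it reaches from about 250 to 775 mm from the base axis. Payload 8.9 kg.
Tool frame: the origin (TCP) lies between the finger pads; the fingertips stand 25 mm ahead of it and the grasp point (between the pads) lies 6 mm ahead of it; z points along the fingers, y is the line along which they close (so a half turn about z gives the same grasp; the last joint's range is limited). The gripper opens to 85 mm and grips with 20 to 120 N. Pads are 22 mm wide; open, the fingers measure 114 mm over their backs; the gripper's body (76 mm by 85 mm) begins 54 mm behind the grasp point. The pads swing forward as they close: fully open they stand 13 mm farther back than shut.
Start: joints at [-1.303, 0.291, -0.153, 1.127, 0, 1.431], TCP at [207.73, -482.154, 256.305] pointing down, gripper open.
Joint ranges: [-2.52, 2.52], [-0.91, 1.74], [-1.3, 1.37], [-1.96, 2.02], [-1.52, 1.47], [-3.14, 3.14]. Speed limits (rad/s): [2.22, 2.22, 2.79, 3.14, 3.14, 3.14].

## Interface

Orientations are given as a unit quaternion [w, x, y, z].
In Python, from station import bot gives the robot as it stands. The module is installed in compiled form; this text tells all that it offers.
- The arm moves only by the tool play_rows, never from a script. Its argument "rows" is one flat list of numbers, 7 for each row, row after row: the turn, a rotation vector about the tool's x, y, z in rad, then the shift along the tool's x, y, z in mm, then the opening in per cent of the stroke, from 0 (shut) to 100 (fully open). In form: [rx, ry, rz, x, y, z, grip, rx, ry, rz, x, y, z, grip, ...]. A call has 1 to 12 rows; each row shifts and turns the commanded pose from where the row before left it, along the tool's axes as they then stand; what a row does not reach is not made up. A row lasts 1/8 s, in which the tool goes at most 62.5 mm and 10.7 degrees, less where a joint would pass 70% of its speed; a pose out of reach is approached as far as the arm can. A call with a gripper value outside its range is refused whole. The fingers move at their own pace and stop on an object; "force" is the grip in N (left out, the last holds). Time passes only in rows, so rows that do not move let the fingers close. It gives the time, the measured TCP pose, the force, the opening and the grip force at its end, in the units of the state.
- bot.get_state(): the state, without advancing time (a new reading comes with each control period).
- bot.camera(name): name is "scene" or "side" or "wrist"; returns a dict with "pixels" (384x512x3 uint8, red, green, blue), "camera_matrix" (3x3 intrinsics, pixels), "T" (4x4, takes a point from camera to world coordinates); the wrist camera has in their place "hand_eye" (4x4, takes a point from camera to tool coordinates, whose origin is the TCP and whose axes are the flange's). Camera axes: x right, y down, z forward; pixel columns grow to the right and rows downward; lengths in mm; the calibration is good to about 2 mm. A picture is of the moment at which its call begins: read the wrist's pose just before it. There is no depth.
- bot.sign_off(): hands the job in; it is judged then, once.
The state is a dict: "clock": time; "joint_pos": joint angles; "qd": joint speeds; "joint_torque": joint torques, N m; "position": TCP position; "tcp_rot": TCP orientation; "force": force on the tool from outside, world axes, zero at the start; "wrist_torque": the same for the moment, N m; "width": opening from 0.0 (shut) to 1.0 (fully open); "finger_force": force on a finger pad.
Only numpy, scipy, OpenCV 4.12 (cv2) and the standard library are available. Lean on these libraries where they do the work, as an engineer would, in place of code of your own. Each camera call takes 0.05 s, during which the arm holds its last target. There are 200 camera calls.

## Task

Lay the loose tube in the two V supports of the cradle beside the drive unit, lowering it in gently rather than dropping it, and let go of it. Then shift the drive's lever out of its park notch, across the neutral slot to the side on which the cradle stands, and fully forward (away from the robot) into the slot on that side, and leave it there. Do not disturb the dish, the well strip or the tweezers.

Things in the scene. Friction and masses are not known exactly. Their poses are not given: they have to be found in the camera images.
- tube: loose ivory tube, 156 mm long over all and 32 mm in diameter, with a grey square cap (36 x 36 mm, 16 mm long) on each end, 220 g more or less. It lies on the table on its caps. Origin: centre of its underside, at mid-length; its y axis runs along the tube; the tube's axis is 18 mm above the origin. Both ends are alike.
- tube_mid (a point): the middle of the tube, on its axis.
- cradle: fixed cradle left or right of the drive unit: base 90 (x) x 140 (y) x 12 mm with two grey V supports, 12 mm thick, at y = -45 and +45 mm, their arms up to 71 mm above the table and 34 mm to either side. The tube lies along its y axis, caps just outside the supports (11 mm play each way when centred). Bearing blocks at y = -63, +63 mm are 34 mm high. Origin: centre of underside, on the table.
- cradle_seat (a point): where the middle of the tube (tube_mid) is when it lies properly in the cradle: 65 mm above the cradle's origin.
- basket: the other station of the drive, a fixed aluminium basket (105 x 135 mm, rim 81 mm above the table) on a base like the cradle's, on the side of the drive unit opposite to the cradle; nothing to be done with it. Origin: centre of the underside.
- drive: fixed drive unit between cradle and basket: a white box, 140 x 140 mm, its aluminium gate plate 100 mm above the table. A 12 mm shaft, 22 mm up, runs to the stations, which stand 190 mm from it along its y axis. Origin: centre of the underside; x points forward (away from the robot), y to the left.
- gate_mid (a point): middle of the gate plate's top, 100 mm above the drive's origin. Neutral slot along the drive's y, 16 mm wide, from y = -29 to +29 mm. From it, slots 14 mm wide along x, ending at x = +29 or -29 mm: at y = +22 and -22 mm both forward and backward, at y = 0 only backward (the park notch).
- lever_knob (a point): centre of the black ball (30 mm across) on the lever's 10 mm shaft. The pivot is 20 mm above the drive's origin, the ball 165 mm from the pivot: with cross angle c and fore angle f it is at x = 165 sin f, y = 165 cos f sin c, z = 20 + 165 cos f cos c mm in the drive's frame (185 mm up in neutral). In a slot it has about 4 mm of sideways play.
- shift_cross (a joint): sideways angle of the lever in rad: 0 in the middle, about +0.277 in line with the left (+y of the drive) slots and -0.277 in line with the right ones. It stays where it is left; moving the ball takes about 2 N.
- shift_fore (a joint): fore-and-aft angle of the lever in rad: 0 in the neutral slot, positive forward (away from the robot), about +0.28 at the forward end of a slot and -0.28 at the near end. At the start the lever is in the park notch (cross 0, fore negative). It stays where it is left; moving the ball takes about 2 N.
- well_strip: loose white strip box, 34 x 100 x 20 mm; a bystander. Origin: centre of the underside.
- dish: loose steel bowl, 84 mm across and 35 mm high; a bystander. Origin: centre of the underside.
- tweezers: loose steel tweezers, 130 mm long, lying on the table at the far left; a bystander. Origin: centre of the underside.
Things that resemble listed ones, but are neither listed nor needed, are in the scene too. Of the things like the tube, leave any that is turquoise; of the rest the larger one is meant.

How it is judged (in metres and radians):
On the way, in this order (a step that is already met when the one before it is completed fails the run):
1. the tube is lowered into the V supports while still held (within 12 mm of its seat) (x of tube_mid in the frame of cradle_seat between -0.008 and 0.008 m and y of tube_mid in the frame of cradle_seat between -0.015 and 0.015 m and angle between the y axis of tube and the y axis of cradle, either way round below 0.1 rad and z of tube_mid in the frame of cradle_seat between -0.005 and 0.012 m and contact force between tube and the fingers above 1 N), for 0.05 s.
2. the tube lies in both V supports and is let go (x of tube_mid in the frame of cradle_seat between -0.008 and 0.008 m and y of tube_mid in the frame of cradle_seat between -0.015 and 0.015 m and angle between the y axis of tube and the y axis of cradle, either way round below 0.1 rad and z of tube_mid in the frame of cradle_seat between -0.004 and 0.004 m and contact force between tube and the fingers below 0.1 N and linear speed of tube below 0.03 m/s), for 0.3 s.
3. the lever is across on the cradle's side (((y of cradle in the frame of drive above 0 m and value of joint shift_cross above 0.19 rad) or (y of cradle in the frame of drive below 0 m and value of joint shift_cross below -0.19 rad))), for 0.05 s.
4. the lever is fully forward on the cradle's side (((y of cradle in the frame of drive above 0 m and value of joint shift_cross above 0.2 rad and value of joint shift_fore above 0.23 rad) or (y of cradle in the frame of drive below 0 m and value of joint shift_cross below -0.2 rad and value of joint shift_fore above 0.23 rad))), for 0.2 s.
At the end, for the whole second after the job is handed in: Tube at rest in both V supports (middle within 8 mm across, 15 mm along, 4 mm in height of its seat, axis within 0.1 rad); lever at rest in the forward slot on the cradle's side, fore angle above 0.23 rad, cross angle over 0.2 rad to that side (x of tube_mid in the frame of cradle_seat between -0.008 and 0.008 m and y of tube_mid in the frame of cradle_seat between -0.015 and 0.015 m and angle between the y axis of tube and the y axis of cradle, either way round below 0.1 rad and z of tube_mid in the frame of cradle_seat between -0.004 and 0.004 m and ((y of cradle in the frame of drive above 0 m and value of joint shift_cross above 0.2 rad and value of joint shift_fore above 0.23 rad) or (y of cradle in the frame of drive below 0 m and value of joint shift_cross below -0.2 rad and value of joint shift_fore above 0.23 rad)) and linear speed of tube below 0.02 m/s and velocity of joint shift_fore between -0.05 and 0.05 rad/s); the robot touches nothing.
It fails at once if the dish is shifted by more than 30 mm (distance of dish from where it was at the start of the episode above 0.03 m).
It fails at once if the well strip is shifted by more than 30 mm (distance of well_strip from where it was at the start of the episode above 0.03 m).
It fails at once if the tweezers is shifted by more than 30 mm (distance of tweezers from where it was at the start of the episode above 0.03 m).
It also fails if it takes over 64 s, if anything falls off the work surface, if the arm or the gripper's body presses on something with over 40 N, if the wrist force passes 120 N, or if a joint passes its speed limit or range.

## Working session

There is one attempt and no reset: what is moved stays moved. The work goes in short steps, Python scripts to look and compute and a tool call to move; the robot and the scene stay as the last step left them, time stands still between calls to the robot, and variables do not carry over. Pictures are saved under pics/ and viewed, at most 10 in all, crops included, and the job is handed in when it is done.

Besides the shell and the picture viewer there is one more tool, called after "Emit:" by a JSON object that holds its "fn" and its "kwargs". play_rows: Moves the arm, as the interface text tells. Its arguments: {"type":"object","properties":{"rows":{"type":"array","items":{"type":"number"}},"force":{"type":"number"}},"required":["rows"]}

```bash
mkdir -p pics; python3 - <<'E'
from station import bot
import cv2,numpy as np,pickle
s=bot.get_state();print(s)
d={}
for n in("scene","side"):
    c=bot.camera(n);d[n]=c
    cv2.imwrite(f"pics/{n}0.png",c["pixels"][:,:,::-1]);print(n,c["camera_matrix"].round(1).tolist(),c["T"].round(3).tolist())
pickle.dump(d,open("v0.pkl","wb"))
a=np.hstack([d["scene"]["pixels"],d["side"]["pixels"]])
cv2.imwrite("pics/both0.png",cv2.resize(d["scene"]["pixels"][:,:,::-1],(800,600),interpolation=cv2.INTER_CUBIC))
cv2.imwrite("pics/side0b.png",cv2.resize(d["side"]["pixels"][:,:,::-1],(800,600),interpolation=cv2.INTER_CUBIC))
E
```

```text
{'clock': 0.0, 'joint_pos': array([-1.30326581e+00,  2.91271164e-01, -1.54114114e-01,  1.12670689e+00,
       -2.72299151e-05,  1.43148332e+00]), 'qd': array([-0.00069079, -0.0005915 , -0.0012646 , -0.00114794,  0.0003118 ,
       -0.00024391]), 'joint_torque': array([ 4.79858827e-04, -5.37146330e+01,  3.31366467e+01,  1.61416002e-02,
       -1.32439063e-04, -1.53243327e-06]), 'position': array([ 207.63094936, -481.75778235,  255.7415816 ]), 'tcp_rot': array([-6.45718576e-04,  9.79380835e-01,  2.02021682e-01, -5.50959982e-05]), 'force': array([-0.32467455, -0.21146637, -0.32556422]), 'wrist_torque': array([0.03088414, 0.01331995, 0.01711168]), 'finger_force': 0.0, 'width': 0.9986975330689642}
scene [[475.9, 0.0, 256.4], [0.0, 475.9, 192.7], [0.0, 0.0, 1.0]] [[0.794, 0.475, -0.38, 961.454], [0.608, -0.625, 0.489, -640.527], [-0.005, -0.619, -0.785, 1187.724], [0.0, 0.0, 0.0, 1.0]]
side [[375.2, 0.0, 253.8], [0.0, 375.2, 191.5], [0.0, 0.0, 1.0]] [[-0.783, -0.437, 0.442, -23.646], [-0.621, 0.57, -0.537, 609.058], [-0.017, -0.695, -0.718, 891.859], [0.0, 0.0, 0.0, 1.0]]
```

View pics/both0.png

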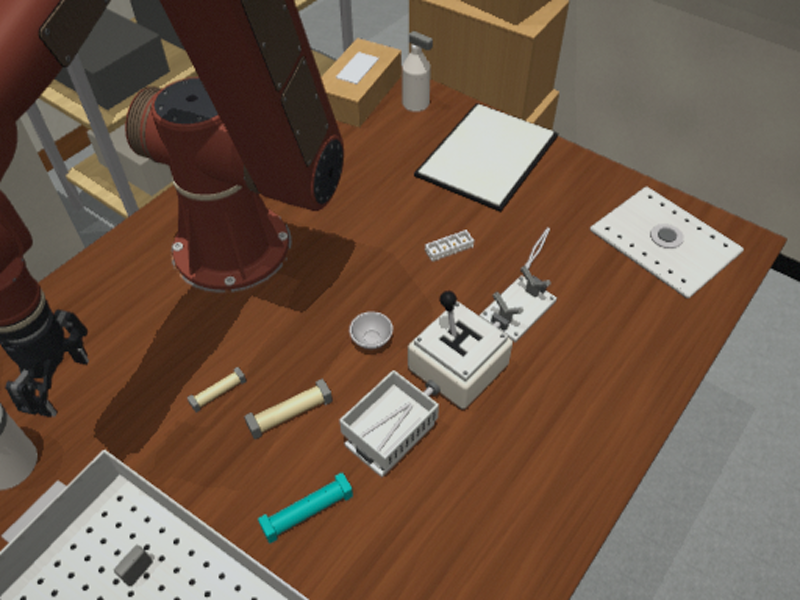

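View pics/side0b.png

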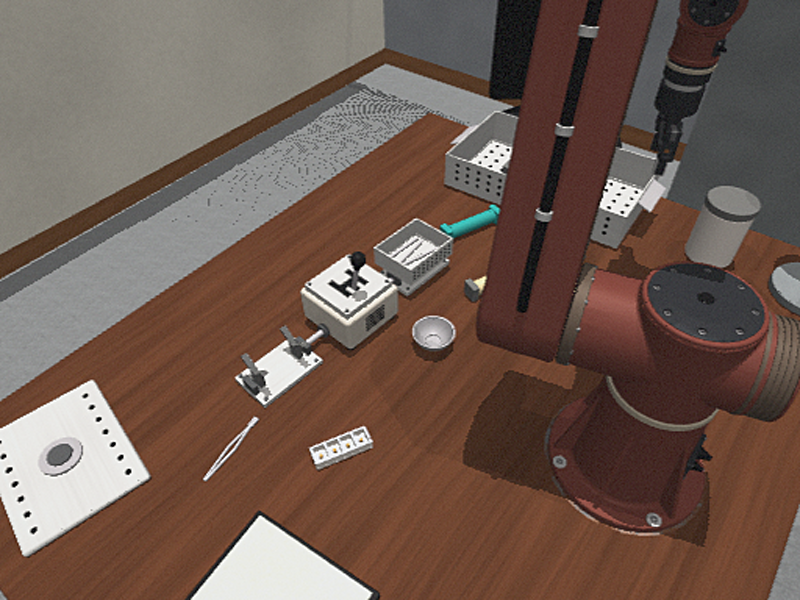

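In the scene view (800x600) there are three tube-like things: a small ivory one at (217,390), a large ivory one at (289,408) and a turquoise one at (306,508). The large ivory one fits, since turquoise is excluded and it is the larger of the other two. The cradle is at (520,305), on the far side of the drive from the basket. The lever ball is at (448,299).

```bash
cat > h.py <<'E'
import numpy as np,cv2,pickle
from scipy.spatial.transform import Rotation as R
def ray(c,uv):
    K=c["camera_matrix"];d=np.linalg.inv(K)@np.array([uv[0],uv[1],1.]);T=c["T"]
    d=T[:3,:3]@d;return T[:3,3],d/np.linalg.norm(d)
def plane(c,uv,z):
    o,d=ray(c,uv);return o+d*(z-o[2])/d[2]
def tri(*cu):
    A=np.zeros((3,3));b=np.zeros(3);L=[ray(c,u) for c,u in cu]
    for o,d in L:
        P=np.eye(3)-np.outer(d,d);A+=P;b+=P@o
    x=np.linalg.solve(A,b);return x,[float(np.linalg.norm((np.eye(3)-np.outer(d,d))@(x-o))) for o,d in L]
def proj(c,p):
    T=c["T"];q=T[:3,:3].T@(np.asarray(p,float)-T[:3,3]);q=c["camera_matrix"]@q;return q[:2]/q[2]
def blobs(m,mina=60):
    n,l,st,ce=cv2.connectedComponentsWithStats(m.astype(np.uint8));return [(st[i],ce[i],l==i) for i in range(1,n) if st[i][4]>=mina]
def wrist(bot):
    s=bot.get_state();c=dict(bot.camera("wrist"))
    q=s["tcp_rot"];T=np.eye(4);T[:3,:3]=R.from_quat([q[1],q[2],q[3],q[0]]).as_matrix();T[:3,3]=s["position"]
    c["T"]=T@c["hand_eye"];c["tool"]=T;return c
E
python3 - <<'E'
from h import *
d=pickle.load(open("v0.pkl","rb"))
for n in d:
    c=d[n];hsv=cv2.cvtColor(c["pixels"],cv2.COLOR_RGB2HSV);H,S,V=[hsv[...,i].astype(int) for i in range(3)]
    for st,ce,m in blobs((H>20)&(H<35)&(S>40)&(V>120),30):
        (x,y),(w,h),a=cv2.minAreaRect(np.argwhere(m)[:,::-1].astype(np.float32))
        print(n,"ivory",st.tolist(),ce.round(1),(w,h),a,plane(c,ce,18).round(1))
    for st,ce,m in blobs((V<45),25):
        if 150<ce[1]<260: print(n,"black",st.tolist(),ce.round(1),plane(c,ce,100).round(0))
S=d["scene"]["pixels"];s2=d["side"]["pixels"]
a=cv2.resize(S[225:290,110:240],(780,390),interpolation=cv2.INTER_CUBIC)
cv2.imwrite("pics/crop1.png",a[:,:,::-1])
b=np.hstack([cv2.resize(S[160:265,255:365],(400,382),interpolation=cv2.INTER_CUBIC),cv2.resize(s2[155:260,150:260],(400,382),interpolation=cv2.INTER_CUBIC)])
cv2.imwrite("pics/crop2.png",b[:,:,::-1])
E
```

```text
scene ivory [107, 43, 18, 10, 54] [116.8  47.1] (4.630461692810059, 18.693342208862305) 59.03623962402344 [-530.9  348.    18. ]
scene ivory [27, 53, 30, 26, 239] [41.7 65.5] (34.13207244873047, 12.592021942138672) 31.75948143005371 [-677.7   83.5   18. ]
scene ivory [66, 66, 17, 14, 67] [73.9 73.5] (6.945944309234619, 18.85327911376953) 60.2551155090332 [-534.6  128.3   18. ]
scene ivory [43, 106, 38, 31, 310] [ 61.5 120.6] (45.07790756225586, 10.946856498718262) 32.2756462097168 [-357.1  -71.9   18. ]
scene ivory [124, 238, 30, 22, 184] [138.9 248.4] (6.813267230987549, 30.856239318847656) 58.392494201660156 [ 251.  -277.2   18. ]
scene ivory [163, 247, 44, 29, 431] [184.1 261.2] (10.83942699432373, 45.66655349731445) 64.05770111083984 [ 382.7 -229.5   18. ]
scene black [0, 159, 12, 15, 46] [  4.9 166. ] [-240. -345.  100.]
scene black [494, 162, 18, 18, 190] [503.4 170.4] [976. 555. 100.]
scene black [282, 187, 10, 12, 82] [286.3 192.1] [503.  92. 100.]
scene black [0, 192, 56, 75, 1822] [ 27. 227.] [   4. -442.  100.]
scene black [0, 194, 25, 15, 36] [ 13.8 202.9] [ -97. -414.  100.]
scene black [282, 207, 25, 20, 106] [294.  216.5] [571.  34. 100.]
side ivory [303, 177, 9, 10, 37] [307.4 180.4] (7.211102485656738, 8.320503234863281) 56.3099365234375 [ 404.  -193.3   18. ]
side black [331, 141, 20, 59, 415] [339.8 169.6] [ 311. -219.  100.]
side black [224, 161, 10, 12, 71] [228.8 166.5] [594. -21. 100.]
side black [423, 169, 42, 12, 203] [447.3 173.5] [  43. -401.  100.]
side black [211, 179, 14, 11, 56] [219.2 183.5] [567.  54. 100.]
side black [447, 187, 10, 8, 59] [451.4 190.3] [  10. -337.  100.]
```

View pics/crop1.png

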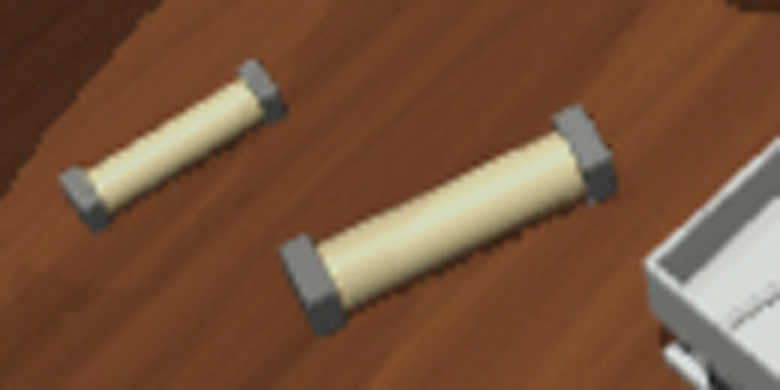

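View pics/crop2.png

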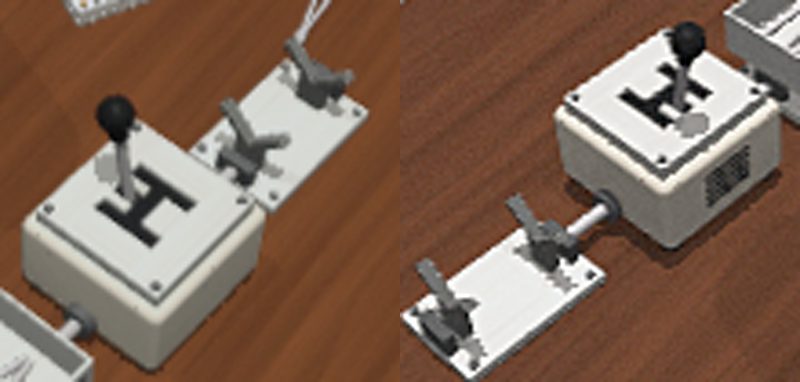

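The crop shows that the large ivory tube, scene px (184,261), is clearly bigger than the small one at (139,248), so it is the target. The other crop shows the gate plate, the ball and the two V supports in both views. Next come rough poses.

```bash
python3 - <<'E'
from h import *
from station import bot
d=pickle.load(open("v0.pkl","rb"));A,B=d["scene"],d["side"]
a=plane(A,(162,272.5),18);b=plane(A,(207.5,250.3),18);print("tube",a,b,np.linalg.norm(a-b),(a+b)/2,np.degrees(np.arctan2(*(b-a)[1::-1])))
for p in((267.9,217.2),(297.6,238.7),(321.8,215)):print("A screw",plane(A,p,100).round(1))
for p in((197.6,182),(222.1,199),(249.6,181.1)):print("B screw",plane(B,p,100).round(1))
print("knob",tri((A,(286.8,192.3)),(B,(228.8,166.5))))
for p in((203,150),(357,112),(273,197)):print("A cradle base",plane(A,np.array(p)/3.636+[255,160],12).round(1))
for p in((195,273),(72,370)):print("B cradle base",plane(B,np.array(p)/3.636+[150,155],12).round(1))
w=wrist(bot);print(w["hand_eye"].round(3).tolist(),w["camera_matrix"].round(1).tolist())
print(w["tool"].round(3))
E
```

```text
tube [ 358.57648844 -292.97494864   18.        ] [ 411.7909183  -162.68275707   18.        ] 140.7402953381618 [ 385.18370337 -227.82885285   18.        ] 67.78372764384578
A screw [513.9 -12.5 100. ]
A screw [620.3 -21.  100. ]
A screw [629.8  85.1 100. ]
B screw [623.   88.8 100. ]
B screw [517.2  96.  100. ]
B screw [500.5  -9.8 100. ]
knob (array([535.68552094,  39.98241618, 175.9167571 ]), [1.3810885709301233, 1.3810885709301974])
A cradle base [547.6 167.5  12. ]
A cradle base [631.  282.8  12. ]
A cradle base [621.3 161.6  12. ]
B cradle base [536.6 167.1  12. ]
B cradle base [546.2 294.1  12. ]
[[-0.001, -0.961, -0.276, 68.998], [1.0, -0.001, -0.001, -0.038], [0.001, -0.276, 0.961, -117.518], [0.0, 0.0, 0.0, 1.0]] [[288.8, 0.0, 251.7], [0.0, 288.8, 190.5], [0.0, 0.0, 1.0]]
[[ 9.18000e-01  3.96000e-01 -0.00000e+00  2.07626e+02]
 [ 3.96000e-01 -9.18000e-01  1.00000e-03 -4.81824e+02]
 [ 0.00000e+00 -1.00000e-03 -1.00000e+00  2.55815e+02]
 [ 0.00000e+00  0.00000e+00  0.00000e+00  1.00000e+00]]
```

The drive centre is roughly (567,38), the cradle roughly (589,226), which is to its left, and the tube is at (385,-228) with yaw 68°. I move above the tube for a near look with the wrist camera.

Emit:
{"fn": "play_rows", "kwargs": {"rows": [0,0,0,37.6,-23.2,15,100,0,0,0,37.6,-23.2,15,100,0,0,0,37.6,-23.2,15,100,0,0,0,37.6,-23.2,15,100,0,0,0,37.6,-23.2,15,100,0,0,0,37.6,-23.2,15,100,0,0,0,37.6,-23.2,15,100,0,0,-0.155,0,0,0,100,0,0,-0.155,0,0,0,100,0,0,-0.155,0,0,0,100,0,0,-0.155,0,0,0,100,0,0,-0.155,0,0,0,100], "force": 40}}

```text
clock: 1.65
position: [385.1, -228.7, 151.1]
tcp_rot: [-0.0, 0.829, 0.559, -0.0]
force: [-0.5, 0.1, -0.3]
width: 1.006
finger_force: 0.0
```

```bash
cat > tube.py <<'E'
from h import *
from station import bot
import sys
c=wrist(bot);pickle.dump(c,open("w_%s.pkl"%sys.argv[1],"wb"))
print("tool",c["tool"].round(3).tolist())
cv2.imwrite("pics/w_%s.png"%sys.argv[1],c["pixels"][:,:,::-1])
hsv=cv2.cvtColor(c["pixels"],cv2.COLOR_RGB2HSV);H,S,V=[hsv[...,i].astype(int) for i in range(3)]
for st,ce,m in blobs((H>20)&(H<35)&(S>30)&(V>100),400):
    r=cv2.minAreaRect(np.argwhere(m)[:,::-1].astype(np.float32));b=cv2.boxPoints(r)
    P=np.array([plane(c,p,18) for p in b]);k=[np.linalg.norm(P[1]-P[0]),np.linalg.norm(P[2]-P[1])]
    e=P[1]-P[0] if k[0]>k[1] else P[2]-P[1]
    print(st.tolist(),np.round(r[0],1),plane(c,r[0],18).round(1),"sizes",np.round(k,1),"yaw",np.degrees(np.arctan2(e[1],e[0])).round(1))
E
python3 tube.py t1
```

```text
tool [[0.374, 0.927, -0.0, 385.066], [0.927, -0.374, 0.0, -228.719], [0.0, -0.0, -1.0, 151.149], [0.0, 0.0, 0.0, 1.0]]
[233, 118, 36, 143, 4346] [250.5 189. ] [ 382.9 -229.    18. ] sizes [133.6  29.5] yaw 66.9
```

View pics/w_t1.png

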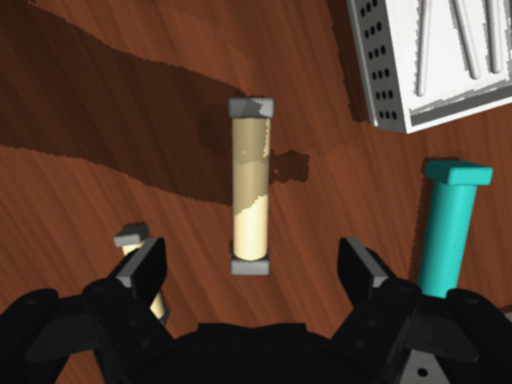

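The wrist view shows the large ivory tube upright at column 250, rows 97–275, midway between the fingers. The small one at (140,270) and the turquoise one at (455,230) are both outside the finger path. I take the height from two views.

```bash
python3 - <<'E'
from h import *
d=pickle.load(open("v0.pkl","rb"));A=d["scene"];c=pickle.load(open("w_t1.pkl","rb"))
# cap outer ends / centres: wrist rows 97..275 at col 251; cap top-face centre points
print("mid",tri((A,(184.1,261.2)),(c,(250.5,187.5))))
# cap tops (face centres): crop1 (574,122)->top far cap, (303,262) near cap ; wrist far cap top, near cap top
f=lambda p:(p[0]/6+110,p[1]/6+225)
print("far cap",tri((A,f((586,152))),(c,(251.5,107))));print("near cap",tri((A,f((314,284))),(c,(250.5,266))))
E
```

```text
mid (array([ 382.631218  , -228.55877105,   16.18226228]), [0.7249228174018886, 0.7249228174019539])
far cap (array([ 411.04496867, -162.73971288,   16.81625105]), [0.9844933484800867, 0.9844933484800567])
near cap (array([ 358.9698701 , -295.1051353 ,   25.85750038]), [3.762550565336178, 3.7625505653362814])
```

The tube mid is about (384,-229,17) with yaw 68° and the caps are 142 mm apart. That matches the expected values, and the tool is already aligned. I descend to TCP z = 30 and grip.

Emit:
{"fn": "play_rows", "kwargs": {"rows": [0,0,0,0,-0.5,35,100,0,0,0,0,0,35,100,0,0,0,0,0,30,100,0,0,0,0,0,21,100,0,0,0,0,0,0,30,0,0,0,0,0,0,0,0,0,0,0,0,0,0,0,0,0,0,0,0,0,0,0,0,0,0,0,0,0,0,0,0,0,0,0], "force": 40}}

```text
clock: 2.95
position: [385.2, -229.1, 31.4]
tcp_rot: [0.001, 0.831, 0.557, 0.0]
force: [-1.4, 1.3, 5.9]
width: 0.357
finger_force: 39.1
```

The tube is gripped at about 30–32 mm opening. I lift to z≈320.

Emit:
{"fn": "play_rows", "kwargs": {"rows": [0,0,0,0,0,-10,0,0,0,0,0,0,-30,0,0,0,0,0,0,-42,0,0,0,0,0,0,-42,0,0,0,0,0,0,-42,0,0,0,0,0,0,-42,0,0,0,0,0,0,-42,0,0,0,0,0,0,-30,0,0,0,0,0,0,-10,0,0,0,0,0,0,0,0]}}

```text
clock: 4.2
position: [384.6, -228.6, 320.3]
tcp_rot: [0.0, 0.83, 0.557, 0.0]
force: [-0.3, -0.2, -2.9]
width: 0.356
finger_force: 40.4
```

```bash
python3 - <<'E'
from h import *
from station import bot
s=bot.get_state();print(s["position"],s["width"],s["force"],s["finger_force"],s["joint_pos"])
d=pickle.load(open("v0.pkl","rb"));A,B=d["scene"],d["side"]
# cradle: V-support dark grey masks in both views
for n,c,box in(("A",A,(300,165,360,225)),("B",B,(150,200,215,260))):
    x0,y0,x1,y1=box;p=c["pixels"][y0:y1,x0:x1]
    hsv=cv2.cvtColor(p,cv2.COLOR_RGB2HSV)
    for st,ce,m in blobs((hsv[...,1]<60)&(hsv[...,2]<140),20):
        print(n,(st[:2]+[x0,y0]).tolist(),st[2:].tolist(),(ce+[x0,y0]).round(1))
E
```

```text
[ 384.64952552 -228.58542924  320.34824724] 0.35555356349503514 [-0.26929975 -0.23599194 -2.88857898] 40.37157475948334 [-6.99866151e-01  1.11628540e-01 -2.11748921e-01  1.24697792e+00
  2.39437798e-05  1.25999464e+00]
A [334, 170] [18, 21, 173] [341.5 181.4]
A [314, 187] [21, 25, 204] [321.8 200.4]
A [331, 192] [25, 25, 25] [343. 204.]
A [300, 210] [9, 8, 35] [303.5 213.9]
A [316, 215] [14, 10, 22] [321.9 219.4]
B [179, 200] [36, 30, 409] [198.1 213.2]
B [151, 226] [56, 34, 344] [168.1 242.8]
```

Moving over the cradle, high enough to clear the ball.

Emit:
{"fn": "play_rows", "kwargs": {"rows": [0,0,0,20,0.7,0,0,0,0,0,45,1.5,0,0,0,0,0,53,1.8,0,0,0,0,0,53,1.8,0,0,0,0,0,53,1.8,0,0,0,0,0,53,1.8,0,0,0,0,0,53,1.8,0,0,0,0,0,53,1.8,0,0,0,0,0,50,1.8,0,0,0,0,0,40,1.6,0,0,0,0,0,20,0.7,0,0,0,0,-0.1,4,0,0,0]}}

```text
clock: 5.7
position: [588.6, 226.0, 317.6]
tcp_rot: [-0.001, 0.801, 0.599, -0.002]
force: [-0.2, -0.7, -3.6]
width: 0.357
finger_force: 40.3
```

Emit:
{"fn": "play_rows", "kwargs": {"rows": [0,0,-0.1,0,0,0,0,0,0,-0.1,0,0,0,0,0,0,0,0,0,25,0,0,0,0,0,0,40,0,0,0,0,0,0,25,0,0,0,0,0,0,0,0,0,0,0,0,0,0,0]}}

```text
clock: 6.58
position: [589.1, 224.7, 230.6]
tcp_rot: [-0.0, 0.738, 0.675, -0.0]
force: [-0.0, 1.6, -1.2]
width: 0.357
finger_force: 40.2
```

```bash
python3 - <<'E'
from h import *
from station import bot
c=wrist(bot);pickle.dump(c,open("w_c1.pkl","wb"));print(c["tool"].round(3).tolist())
a=bot.camera("side");b=bot.camera("scene");pickle.dump((b,a),open("v1.pkl","wb"))
I=np.hstack([c["pixels"],c["pixels"]*0])[:, :512]
cv2.imwrite("pics/w_c1.png",cv2.resize(I,(800,600),interpolation=cv2.INTER_CUBIC)[:,:,::-1])
E
```

```text
[[0.089, 0.996, -0.0, 589.145], [0.996, -0.089, -0.0, 224.725], [-0.0, -0.0, -1.0, 230.602], [0.0, 0.0, 0.0, 1.0]]
```

View pics/w_c1.png

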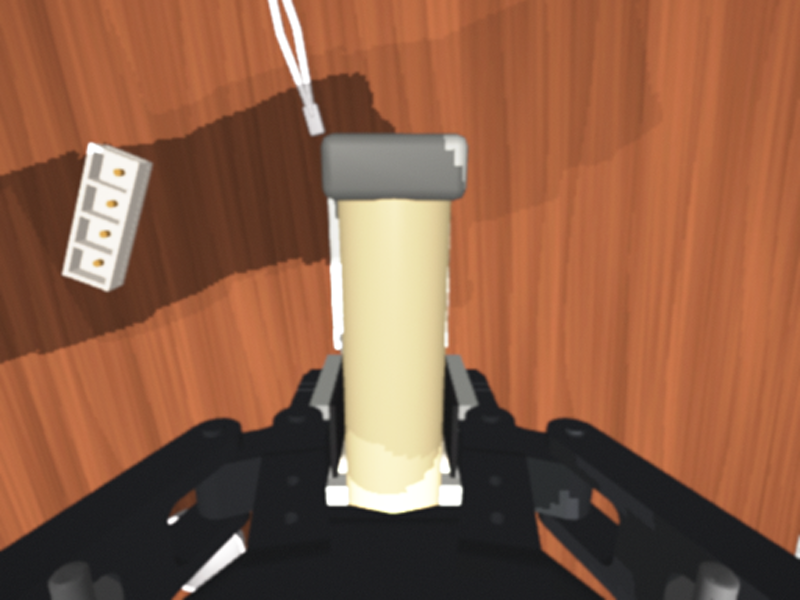

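The held tube hides the cradle. I step aside toward the robot and look from two places.

Emit:
{"fn": "play_rows", "kwargs": {"rows": [0,0,0,-10,-20,0,0,0,0,0,-10,-40,0,0,0,0,0,-10,-40,0,0,0,0,0,0,-20,0,0,0,0,0,0,0,0,0,0,0,0,0,0,0,0]}}

```text
clock: 7.48
position: [468.0, 205.7, 231.0]
tcp_rot: [0.001, 0.738, 0.675, 0.001]
force: [-0.3, 0.6, -1.9]
width: 0.359
finger_force: 40.5
```

```bash
python3 - <<'E'
from h import *
from station import bot
c=wrist(bot);pickle.dump(c,open("w_c2.pkl","wb"));print(c["tool"].round(3).tolist());cv2.imwrite("pics/w_c2.png",c["pixels"][:,:,::-1])
E
```

```text
[[0.089, 0.996, 0.002, 468.019], [0.996, -0.089, 0.0, 205.667], [0.001, 0.002, -1.0, 230.996], [0.0, 0.0, 0.0, 1.0]]
```

Emit:
{"fn": "play_rows", "kwargs": {"rows": [0,0,0,-15,0,-10,0,0,0,0,-30,0,-20,0,0,0,0,-30,0,-20,0,0,0,0,-10,0,-10,0,0,0,0,0,0,0,0,0,0,0,0,0,0,0]}}

```text
clock: 8.28
position: [459.2, 121.2, 289.7]
tcp_rot: [-0.0, 0.738, 0.675, -0.0]
force: [-0.3, 0.5, -2.3]
width: 0.354
finger_force: 40.5
```

```bash
python3 - <<'E'
from h import *
from station import bot
c=wrist(bot);pickle.dump(c,open("w_c3.pkl","wb"));print(c["tool"].round(3).tolist())
b=pickle.load(open("w_c2.pkl","rb"))
I=np.hstack([x["pixels"][:300,250:450] for x in(b,c)])
cv2.imwrite("pics/w_c3.png",cv2.resize(I,(800,600),interpolation=cv2.INTER_CUBIC)[:,:,::-1])
E
```

```text
[[0.089, 0.996, -0.001, 459.204], [0.996, -0.089, 0.0, 121.221], [0.0, -0.001, -1.0, 289.741], [0.0, 0.0, 0.0, 1.0]]
```

View pics/w_c3.png

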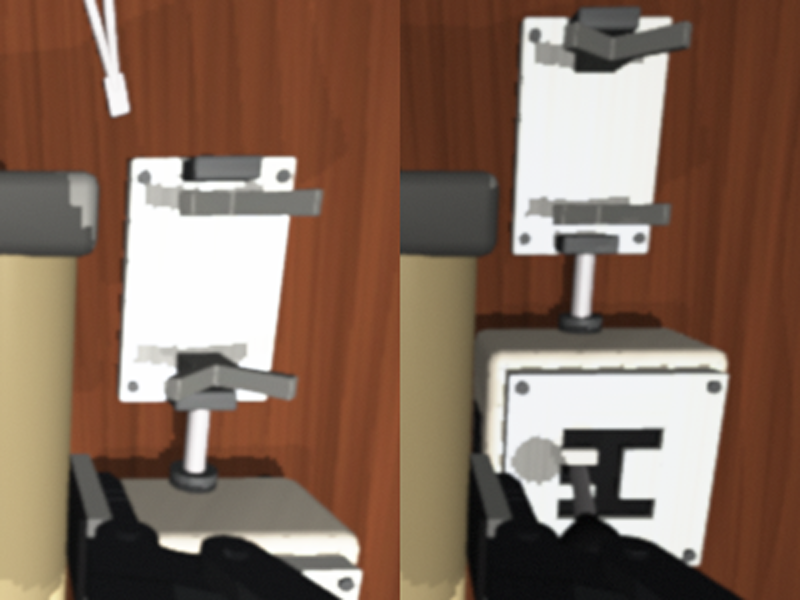

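Both wrist views show the base with its screws, the four V-arm tips and, in the right one, the gate plate. Crop px of the tips in the left view are far (181,204)/(321,202) and near (173,387)/(296,386). In the right view they are far (573,33)/(688,33) and near (555,213)/(669,213). The gate screws are at (522,388), (714,386) and (689,555).

```bash
python3 - <<'E'
from h import *
L=pickle.load(open("w_c2.pkl","rb"));Rr=pickle.load(open("w_c3.pkl","rb"))
l=lambda x,y:(L,(x/2+250-.25,y/2-.25));r=lambda x,y:(Rr,((x-400)/2+250-.25,y/2-.25))
T={}
for n,a,b in(("farL",(181,204),(573,33)),("farR",(321,202),(688,33)),("nearL",(173,387),(555,213)),("nearR",(296,386),(669,213)),("screw fl",(145,178),(534,36)),("screw nl",(133,387),(525,239))):
    p,e=tri(l(*a),r(*b));T[n]=p;print(n,p.round(1),np.round(e,1))
t=[T[k] for k in("farL","farR","nearL","nearR")];m=np.mean(t,0);y=(t[0]+t[1]-t[2]-t[3]);print("cradle tips mean",m.round(1),"yaw y-axis",np.degrees(np.arctan2(y[1],y[0])).round(1),"spacing",np.linalg.norm(y/2).round(1),"width",np.linalg.norm(t[1]-t[0]).round(1),np.linalg.norm(t[3]-t[2]).round(1))
# planes: screws of the base at z=12
c=[plane(*l(145,178),12),plane(*l(284,176),12),plane(*l(133,387),12)];print("left view screws",np.round(c,1).tolist(),"centre",((c[1]+c[2])/2).round(1))
c=[plane(*r(534,36),12),plane(*r(525,239),12),plane(*r(640,239),12)];print("right view screws",np.round(c,1).tolist(),"centre",((c[0]+c[2])/2).round(1))
g=[plane(*r(*p),100) for p in((522,388),(714,386),(689,555))];print("gate screws",np.round(g,1).tolist(),"centre",((g[0]+g[2])/2).round(1))
d=g[1]-g[0];print("drive x yaw",np.degrees(np.arctan2(d[1],d[0])).round(1))
for p in((565,437),(663,437),(558,509),(653,509)):print("slot end",plane(*r(*p),100).round(1))
E
```

```text
farL [557.4 273.2  70.6] [2. 2.]
farR [618.9 268.2  71. ] [0.4 0.4]
nearL [550.1 184.8  69.1] [1.1 1.1]
nearR [614.1 179.   66.7] [0.2 0.2]
screw fl [552.5 288.2  13. ] [0.3 0.3]
screw nl [542.8 169.   13. ] [0.1 0.1]
cradle tips mean [585.1 226.3  69.3] yaw y-axis 86.1 spacing 89.1 width 61.7 64.3
left view screws [[553.0, 288.3, 12.0], [629.2, 282.5, 12.0], [543.0, 168.7, 12.0]] centre [586.1 225.6  12. ]
right view screws [[552.4, 288.4, 12.0], [543.1, 168.9, 12.0], [619.2, 162.1, 12.0]] centre [585.8 225.3  12. ]
gate screws [[521.4, 93.4, 100.0], [627.4, 85.1, 100.0], [618.5, -21.0, 100.0]] centre [570.   36.2 100. ]
drive x yaw -4.5
slot end [544.8  62.2 100. ]
slot end [600.3  57.2 100. ]
slot end [540.1  16.9 100. ]
slot end [595.9  12.  100. ]
```

The cradle centre is (586,225.5) with its y axis at 85.3° and tips at about 70 mm, consistent with drive (570,36) plus 190 mm. Seat height calls for TCP z≈78.5, since the tube axis is about 13.4 mm below the TCP. I move above and check.

Emit:
{"fn": "play_rows", "kwargs": {"rows": [0,0,0,12,12,0,0,0,0,0,25,25,0,0,0,0,0,30,31,0,0,0,0,0,30,31,0,0,0,0,0,18,18,10,0,0,0,0,0,0,30,0,0,0,0,0,0,40,0,0,0,0,0,0,40,0,0,0,0,0,0,30,0,0,0,0,0,0,20,0,0,0,0,0,0,0,0,0,0,0,0,0,0,0]}}

```text
clock: 9.82
position: [586.6, 225.8, 120.8]
tcp_rot: [0.0, 0.738, 0.675, 0.0]
force: [0.4, -0.1, -2.5]
width: 0.362
finger_force: 40.5
```

Emit:
{"fn": "play_rows", "kwargs": {"rows": [0,0,0,0,-0.7,8,0,0,0,0,0,0,10,0,0,0,0,0,0,8,0,0,0,0,0,0,6,0,0,0,0,0,0,4,0,0,0,0,0,0,0,0,0,0,0,0,0,0,0]}}

```text
clock: 10.7
position: [585.6, 225.1, 84.6]
tcp_rot: [0.0, 0.738, 0.675, 0.0]
force: [-0.0, 0.2, -1.7]
width: 0.362
finger_force: 40.5
```

Emit:
{"fn": "play_rows", "kwargs": {"rows": [0,0,0,0,0,1.5,0,0,0,0,0,0,1.5,0,0,0,0,0,0,1,0,0,0,0,0,0,1,0,0,0,0,0,0,0,0,0,0,0,0,0,0,0]}}

```text
clock: 11.45
position: [585.6, 225.0, 79.5]
tcp_rot: [0.0, 0.738, 0.675, 0.0]
force: [0.8, -0.4, -1.3]
width: 0.356
finger_force: 40.6
```

Emit:
{"fn": "play_rows", "kwargs": {"rows": [0,0,0,0,0,1,0,0,0,0,0,0,0,0,0,0,0,0,0,0.7,0,0,0,0,0,0,0,0]}}

```text
clock: 11.95
position: [586.1, 225.1, 78.6]
tcp_rot: [0.001, 0.738, 0.675, 0.001]
force: [0.3, -2.3, 7.9]
width: 0.357
finger_force: 41.7
```

The force reads +8 N at z = 78.6, so the tube is seated as predicted. I release it and rise slowly.

Emit:
{"fn": "play_rows", "kwargs": {"rows": [0,0,0,0,0,0,42,0,0,0,0,0,0,50,0,0,0,0,0,0,70,0,0,0,0,0,0,90,0,0,0,0,0,0,90,0,0,0,0,0,0,90,0,0,0,0,0,0,90,0,0,0,0,0,-8,90,0,0,0,0,0,-20,90,0,0,0,0,0,-40,90,0,0,0,0,0,-45,90,0,0,0,0,0,-45,90]}}

```text
clock: 13.45
position: [585.2, 225.0, 237.7]
tcp_rot: [0.0, 0.738, 0.675, 0.0]
force: [1.6, 0.9, -0.5]
width: 0.897
finger_force: 0.0
```

Emit:
{"fn": "play_rows", "kwargs": {"rows": [0,0,0,0,0,-45,90,0,0,0,0,0,-40,90,0,0,0,-30,0,0,90,0,0,0,-40,0,0,90,0,0,0,-10,0,0,90,0,0,0,0,0,0,90]}}

```text
clock: 14.2
position: [578.3, 145.1, 321.1]
tcp_rot: [0.0, 0.738, 0.675, 0.0]
force: [-0.3, 1.0, 0.6]
width: 0.898
finger_force: 0.0
```

```bash
python3 - <<'E'
from h import *
from station import bot
c=wrist(bot);pickle.dump(c,open("w_p1.pkl","wb"));print(c["tool"].round(3).tolist())
A=dict(bot.camera("scene"));pickle.dump(A,open("A1.pkl","wb"))
hsv=cv2.cvtColor(c["pixels"],cv2.COLOR_RGB2HSV);H,S,V=[hsv[...,i].astype(int) for i in range(3)]
for st,ce,m in blobs((H>20)&(H<35)&(S>30)&(V>100),300):print(st.tolist(),ce.round(1),plane(c,ce,65).round(1))
print("seat proj",proj(c,(586,225.5,65)).round(1))
hs=cv2.cvtColor(A["pixels"],cv2.COLOR_RGB2HSV);H,S,V=[hs[...,i].astype(int) for i in range(3)]
for st,ce,m in blobs((H>20)&(H<35)&(S>30)&(V>100),100):
  if ce[0]>250: print("scene",st.tolist(),ce.round(1),plane(A,ce,65).round(1))
I=np.hstack([cv2.resize(c["pixels"],(512,384)),cv2.resize(A["pixels"][150:270,240:370],(288,266),interpolation=cv2.INTER_CUBIC)[:, :].copy() if 0 else np.vstack([cv2.resize(A["pixels"][150:270,240:370],(288,266),interpolation=cv2.INTER_CUBIC),np.zeros((118,288,3),np.uint8)])])
cv2.imwrite("pics/w_p1.png",I[:,:,::-1])
E
```

```text
[[0.09, 0.996, 0.001, 578.312], [0.996, -0.09, 0.0, 145.06], [0.0, 0.001, -1.0, 321.114], [0.0, 0.0, 0.0, 1.0]]
[238, 40, 29, 113, 2578] [252.2  95.2] [585.8 229.3  65. ]
seat proj [252.6  98.4]
scene [354, 0, 50, 87, 856] [378.6  41.4] [338.7 967.2  65. ]
scene [388, 0, 124, 107, 3766] [454.9  44.3] [ 589.4 1131.8   65. ]
scene [396, 54, 21, 25, 185] [404.9  65.8] [494.2 887.2  65. ]
scene [377, 67, 35, 41, 425] [393.1  88.4] [519.9 741.4  65. ]
scene [410, 68, 53, 58, 914] [434.9  98.3] [663.3 782.   65. ]
scene [478, 117, 34, 50, 531] [500.1 139.9] [920.9 718.3  65. ]
scene [319, 169, 31, 29, 355] [334.8 183.3] [586.4 233.   65. ]
```

View pics/w_p1.png

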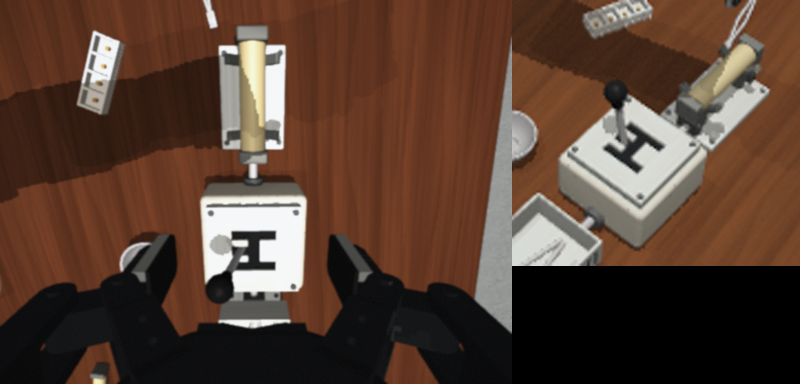

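The tube lies in both Vs: the wrist view shows it at px (252,95), centred on the cradle, and the scene crop shows it down between the arms. The ball appears at wrist (219,289), and I triangulate it.

```bash
python3 - <<'E'
from h import *
from station import bot
c=pickle.load(open("w_p1.pkl","rb"));A=pickle.load(open("A1.pkl","rb"));B=pickle.load(open("v0.pkl","rb"))["side"]
def knob(c,u,r=14):
    x0,y0=int(u[0])-r,int(u[1])-r;v=c["pixels"][y0:y0+2*r,x0:x0+2*r].max(2)
    b=max(blobs(v<48,20),key=lambda b:b[0][4]);(x,y),rad=cv2.minEnclosingCircle(np.argwhere(b[2])[:,::-1].astype(np.float32));return (x+x0,y+y0),rad
k=[(c,knob(c,(219,289),16)),(A,knob(A,(286.5,192))),(B,knob(B,(228.8,166.5)))]
for a,b in k:print(np.round(b[0],1),round(b[1],1))
print(tri(*[(a,b[0]) for a,b in k]));print(tri(*[(a,b[0]) for a,b in k[:2]]));print("side/wrist",tri(k[0][:1]+(k[0][1][0],),(B,k[2][1][0])))
th=np.radians(-4.6);X=np.array([np.cos(th),np.sin(th)]);Y=np.array([-X[1],X[0]]);O=np.array([570,36.2])
p=tri(*[(a,b[0]) for a,b in k])[0];print("drive frame",(p[:2]-O)@X,(p[:2]-O)@Y)
for f,cc in((-.28,0),(0,0),(0,.277),(.28,.277)):
    x,y,z=165*np.sin(f),165*np.cos(f)*np.sin(cc),20+165*np.cos(f)*np.cos(cc);print(f,cc,(O+x*X+y*Y).round(1),round(z,1))
# gate slots seen now
for q in((233,231),(275,231),(233,270),(275,270)):print("H",plane(c,q,100).round(1))
E
```

```text
[221. 287.] 16.6
[287.  192.5] 6.5
[228.5 166.5] 5.7
(array([536.2400741 ,  39.58876859, 176.41522539]), [1.2377923933963035, 1.6710976030572262, 1.1320101046681523])
(array([537.00005216,  39.58047531, 177.79684302]), [1.1587526584935726, 1.1587526584937022])
side/wrist (array([535.61284021,  38.636742  , 175.6966514 ]), [0.7336645002893496, 0.7336645002893695])
drive frame -33.922956670287576 0.6703432104680382
-0.28 0 [524.5  39.9] 178.6
0 0 [570.   36.2] 185.0
0 0.277 [573.6  81.2] 178.7
0.28 0.277 [618.9  75.8] 172.5
H [546.5  66.8 100. ]
H [599.7  62.  100. ]
H [540.5  11.2 100. ]
H [595.8   6.2 100. ]
```

The ball is at (536,39.6,~179), drive-frame x ≈ -34 and y ≈ 0.7, i.e. in the park notch. I approach from above and grip it softly.

Emit:
{"fn": "play_rows", "kwargs": {"rows": [0,0,0,-25,-8,0,90,0,0,0,-40,-12,0,90,0,0,0,-34,-10,0,90,0,0,0,-10,-2.4,10,90,0,0,0,0,0,40,90,0,0,0,0,0,40,90,0,0,0,0,0,30,90,0,0,0,0,0,15,90,0,0,0,0,0,0,90,0,0,0,0,0,0,90], "force": 20}}

```text
clock: 15.55
position: [537.1, 39.9, 186.6]
tcp_rot: [0.001, 0.738, 0.675, 0.001]
force: [0.5, 0.3, 0.8]
width: 0.902
finger_force: 0.0
```

Emit:
{"fn": "play_rows", "kwargs": {"rows": [0,0,0,0,0,0,50,0,0,0,0,0,0,20,0,0,0,0,0,0,10,0,0,0,0,0,0,10,0,0,0,0,0,0,10,0,0,0,0,0,0,10], "force": 20}}

```text
clock: 16.3
position: [536.3, 39.7, 186.0]
tcp_rot: [0.0, 0.738, 0.675, 0.0]
force: [-1.5, 0.1, 6.2]
width: 0.333
finger_force: 19.4
```

The ball is held. I pull it forward into neutral.

Emit:
{"fn": "play_rows", "kwargs": {"rows": [0,0,0,-0.1,6,-1.2,10,0,0,0,-0.1,7,-1.2,10,0,0,0,-0.1,7,-0.8,10,0,0,0,-0.1,7,-0.5,10,0,0,0,-0.1,7,-0.3,10,0,0,0,0,0,0,10,0,0,0,0,0,0,10]}}

```text
clock: 17.18
position: [570.6, 36.1, 189.7]
tcp_rot: [0.0, 0.738, 0.675, 0.0]
force: [-2.3, 1.7, 0.6]
width: 0.331
finger_force: 20.2
```

Emit:
{"fn": "play_rows", "kwargs": {"rows": [0,0,0,7,-0.1,0.1,10,0,0,0,8,-0.1,0.6,10,0,0,0,8,-0.1,1,10,0,0,0,8,-0.2,1.3,10,0,0,0,8,-0.2,1.6,10,0,0,0,7,-0.2,1.6,10,0,0,0,0,0,0,10,0,0,0,0,0,0,10]}}

```text
clock: 18.18
position: [573.3, 82.2, 183.3]
tcp_rot: [-0.0, 0.738, 0.675, 0.0]
force: [2.7, -0.2, -1.1]
width: 0.336
finger_force: 20.2
```

Emit:
{"fn": "play_rows", "kwargs": {"rows": [0,0,0,-0.2,7,0.1,10,0,0,0,-0.2,8,0.6,10,0,0,0,-0.2,8,1,10,0,0,0,-0.2,8,1.3,10,0,0,0,-0.2,8,1.6,10,0,0,0,-0.3,8.5,1.6,10,0,0,0,0,0,0,10,0,0,0,0,0,0,10]}}

```text
clock: 19.18
position: [621.0, 76.5, 177.3]
tcp_rot: [0.0, 0.738, 0.675, 0.0]
force: [-2.6, 0.7, 3.7]
width: 0.335
finger_force: 20.3
```

Emit:
{"fn": "play_rows", "kwargs": {"rows": [0,0,0,0,0,0,50,0,0,0,0,0,0,80,0,0,0,0,0,0,90,0,0,0,0,0,0,90,0,0,0,0,0,-15,90,0,0,0,0,0,-40,90,0,0,0,0,0,-50,90,0,0,0,-10,-20,-45,90,0,0,0,-15,-30,0,90,0,0,0,-10,-20,0,90,0,0,0,0,0,0,90,0,0,0,0,0,0,90]}}

```text
clock: 20.68
position: [548.3, 48.0, 327.9]
tcp_rot: [0.0, 0.738, 0.675, 0.0]
force: [0.5, -0.1, 0.1]
width: 0.901
finger_force: 0.0
```

```bash
python3 - <<'E'
from h import *
from station import bot
c=wrist(bot);A=dict(bot.camera("scene"));B=dict(bot.camera("side"));pickle.dump((c,A,B),open("end.pkl","wb"))
print(bot.get_state()["force"],c["tool"][:3,3])
P=(618.9,75.8,172.5)
for n,q in(("w",c),("A",A),("B",B)):
    u=proj(q,P);print(n,u.round(1))
    r=28 if n=="w" else 14;x0,y0=int(u[0])-r,int(u[1])-r;v=q["pixels"][max(y0,0):y0+2*r,max(x0,0):x0+2*r].max(2)
    for b in blobs(v<48,20):
        (x,y),rad=cv2.minEnclosingCircle(np.argwhere(b[2])[:,::-1].astype(np.float32));print("  ",round(x+max(x0,0),1),round(y+max(y0,0),1),round(rad,1))
I=np.hstack([cv2.resize(c["pixels"],(512,384)),np.vstack([cv2.resize(A["pixels"][150:270,240:370],(288,192)),cv2.resize(B["pixels"][150:270,140:270],(288,192))])])
cv2.imwrite("pics/end.png",I[:,:,::-1])
E
```

```text
[-0.39506103  0.22120579  0.15880587] [548.2785268   47.96883584 327.93105058]
w [324.4 147. ]
   323.9 146.3 17.3
A [319.3 199.5]
   319.9 202.6 7.7
B [198.6 162.3]
   199.7 163.9 6.1
```

View pics/end.png

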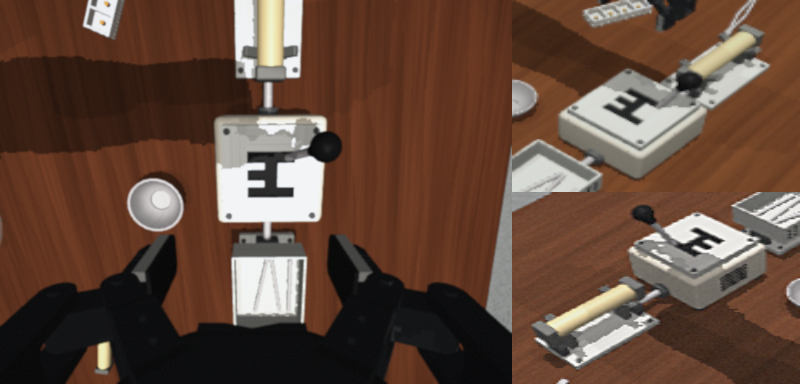

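All three views show the ball at the forward-left slot end. In the wrist view it is at (324,146) against a predicted (324,147). The tube lies in both Vs and the gripper is clear.

```bash
python3 -c "
from station import bot
print(bot.sign_off())"
```

```text
the job is handed in; nothing more can be done
None
```

I handed the job in at about 21 s: the tube lies released in both V supports, the lever is fully forward in the left slot (the cradle's side), and nothing I did came near the dish, well strip or tweezers. No verdict came back.

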